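# Seat the box-section offcut in the bench jig

## Task

Push the blue box-section steel offcut along the bench with the outside of the fingers until it sits square in the corner of the jig, flush against both the long back fence and the yellow end stop (not the grey one), then let go and back away. Only push it: it must stay flat on the bench, never lifted or tipped, and the other things around it stay where they are.

Things in the scene. Friction and masses are not known exactly. Their poses are not given: they have to be found in the camera images.
- tube: loose offcut of rectangular steel box section, painted blue with bare sawn ends, about 0.85 kg (unknown within about 20 %), 100 mm along its x, 110 mm along its y, 40 mm high; walls 4 mm, the open hollow ends face its +y and -y, the x faces and the top are closed. Origin: centre of its underside. Its +x face is the one to go flush on the fence (it starts within 0.3 rad of square to it). It slides with some friction, a push of about 3 to 9 N moves it
- fence: fixed dark steel back fence of the jig, a bar 400 mm long (its y), 20 mm thick, 40 mm high, with two low bolted lugs behind. Origin: on the bench, in the middle of the front face that the offcut goes against; its +x points through the fence away from the robot, so a seated offcut has its origin 50 mm on the -x side. Two end stops stand in front of it, 300 mm apart
- yellow_stop: fixed yellow steel end stop block of the jig, 70 mm along its x, 40 mm along its y, 40 mm high, standing square to the fence with its far end touching the fence's front face, at either the left or the right end of the fence. Its axes are parallel to the fence's. Origin: centre of its underside, 170 mm along y from the fence's middle. A seated offcut lies on its inner side (towards the fence's middle), its origin 75 mm from this one along y
- grey_stop: fixed grey end stop block, same size as the yellow one, at the other end of the fence; not to be used. Origin: centre of its underside
- bolt: loose bystander: steel bolt standing on its head (36 mm wide), 64 mm high. Origin: centre of its underside
- collar: loose bystander: rusty steel collar, 44 mm wide, 20 mm high. Origin: centre of its underside
- red_bottle: loose bystander: red bottle, 66 mm wide, 190 mm high. Origin: centre of its underside
- grey_bottle: loose bystander: grey metal bottle with black cap, 66 mm wide, 180 mm high. Origin: centre of its underside
- wrench: loose bystander: steel wrench 240 mm long, lying flat at the side. Origin: on the bench under its middle
- hammer: loose bystander: hammer lying flat at the side. Origin: on the bench under its middle
Not all that is in view belongs to the job. Of the things that look like the yellow_stop, take the one that is farthest from the robot's base at the start. What is shaped like the tube but red is not meant.

How it is judged:
By the outcome, as a careful person would: the job done as asked, in the order asked, and still so for the second after the job is handed in, with the robot touching nothing.
It also fails if it takes over 51 s, if anything falls off the work surface, if the arm or the gripper's body presses on something with over 40 N, if the wrist force passes 120 N, or if a joint passes its speed limit or range.

## Robot

A 6-joint arm with a two-finger parallel gripper is mounted at the origin on the work surface. World frame = base frame: x ahead of the robot, y to its left, z up, the work surface at z = 0. Lengths are in m, angles in rad, forces in N, time in s.
With the tool pointing down it reaches from about 0.375 to 0.9 m from the base axis. Payload 3.1 kg.
Tool frame: the origin (TCP) lies at the very end of the fingers, on their centre line; the grasp point (between the pads) lies 19 mm behind it; z points along the fingers, y is the direction in which the jaws open and shut (so a half turn about z gives the same grasp; the last joint's range is limited). The gripper opens to 87 mm and grips with 3 to 60 N. Pads are 19 mm wide; open, the fingers measure 117 mm over their backs; the gripper's body (75 mm by 190 mm) begins 51 mm behind the grasp point.
Start: joints at [1.048, 0.527, 1.433, -0, 1.181, -0.178], TCP at [0.211, 0.588, 0.223] pointing down, gripper open.
Joint ranges: [-3.08, 3.08], [-0.75, 2.2], [0.22, 2.44], [-1.43, 4.57], [0, 2.65], [-2.85, 2.85]. Speed limits (rad/s): [2.79, 2.79, 3.14, 3.14, 3.14, 3.14].

## Interface

Orientations are given as a unit quaternion [x, y, z, w].
In Python, from rig import robot gives the robot as it stands. The module is installed in compiled form; this text tells all that it offers.
- The arm moves only by the tool carry_out, never from a script. Its argument "series" is a list of rows, each a list of 7 numbers: the shift along the tool's x, y, z in mm, then the turn, a rotation vector about the tool's x, y, z in degrees, then the gripper command: -1 is shut, 1 is fully open, values between are in proportion. In form: [[tx, ty, tz, rx, ry, rz, claw], ...]. A call has 1 to 8 rows; each row is the pose to reach, as a shift and turn from the pose measured when the call began, along the tool's axes at that moment; what a row does not reach only later rows make up. A row lasts 1/8 s, in which the tool goes at most 62.5 mm and 10.7 degrees, less where a joint would pass 70% of its speed; a pose out of reach is approached as far as the arm can. A call with a gripper value outside its range is refused whole. The fingers move at their own pace and stop on an object; "force" is the grip in N (left out, the last holds). Time passes only in rows, so rows that repeat a pose let the fingers close. It gives the time, the measured TCP pose, the force and the opening at its end, in the units of the state.
- robot.get_obs(): the state, without advancing time (a new reading comes with each control period).
- robot.camera(name): name is "scene" or "top" or "wrist"; returns a dict with "pixels" (420x560x3 uint8, red, green, blue), "fx", "fy", "cx", "cy" (pixels), "position" and "attitude" of the camera in the world. Camera axes: x right, y down, z forward; pixel columns grow to the right and rows downward; lengths in m; the calibration is good to about 2 mm. A picture is of the moment at which its call begins. There is no depth.
- robot.hand_in(): hands the job in, once; it reports no verdict.
The state is a dict: "time": time; "q": joint angles; "joint_velocities": joint speeds; "joint_torque": joint torques, N m; "position": TCP position; "tool_rot": TCP orientation; "ft_force": force on the tool from outside, world axes, zero at the start; "moment": the same for the moment, N m; "grip_width": finger opening in m.
Only numpy, scipy, OpenCV 4.12 (cv2) and the standard library are available. Lean on these libraries where they do the work, as an engineer would, in place of code of your own. Each camera call takes 0.05 s, during which the arm holds its last target.

## Working session

There is one attempt and no reset: what is moved stays moved. The work goes in short steps, Python scripts to look and compute and a tool call to move; the robot and the scene stay as the last step left them, time stands still between calls to the robot, and variables do not carry over. Pictures are saved under pics/ and viewed, and the job is handed in when it is done.

Besides the shell and the picture viewer there is one more tool, called after "Emit:" as a command line: name --pt "numbers of a row" for each row, then --argument value for the rest. carry_out: Moves the arm, as the interface text tells. Its arguments: {"type":"object","properties":{"series":{"type":"array"},"force":{"type":"number"}},"required":["series"]}

```bash
mkdir -p pics; python3 - <<'E'
from rig import robot
import cv2
for n in ["scene","top","wrist"]:
    c=robot.camera(n); cv2.imwrite(f"pics/{n}0.png",c["pixels"][:,:,::-1])
    print(n,c["fx"],c["fy"],c["cx"],c["cy"],c["position"],c["attitude"])
o=robot.get_obs(); print(o)
E
```

```text
scene 543.9132087746211 543.9132087746211 289.58693841458216 208.43240417771207 [ 1.40444619 -0.42631626  0.7159376 ] [ 0.75207381  0.46264113 -0.25229372 -0.39584851]
top 461.51974681241336 461.51974681241336 275.52256857353166 217.73898135336515 [ 0.29055831 -0.00577529  1.19546926] [-0.69938972  0.70798437 -0.06152525  0.0763334 ]
wrist 343.5199937577982 343.5199937577982 280.02334283790606 212.01903087382095 [0.14230295 0.61283178 0.38521701] [0.81054858 0.57099899 0.07398393 0.10722659]
{'time': 0.15, 'q': array([ 1.04855626e+00,  5.28259187e-01,  1.43363150e+00,  1.96780314e-05,
        1.18136459e+00, -1.78469503e-01]), 'joint_velocities': array([ 0.00135361, -0.00094417, -0.00508424,  0.00046199, -0.00150504,
        0.00121693]), 'joint_torque': array([ 5.00475035e-04, -4.40428233e+01, -1.76841903e+01,  6.33527571e-02,
        5.52406744e-02, -7.51770699e-05]), 'position': array([0.21031312, 0.58795376, 0.2217849 ]), 'tool_rot': array([ 1.71043780e-01,  9.85263079e-01, -7.77689287e-04, -2.93879197e-04]), 'ft_force': array([0.20143366, 0.14520208, 0.34346772]), 'moment': array([ 0.00143311, -0.00764577, -0.00494858]), 'grip_width': 0.08718545749012524}
```

View pics/scene0.png

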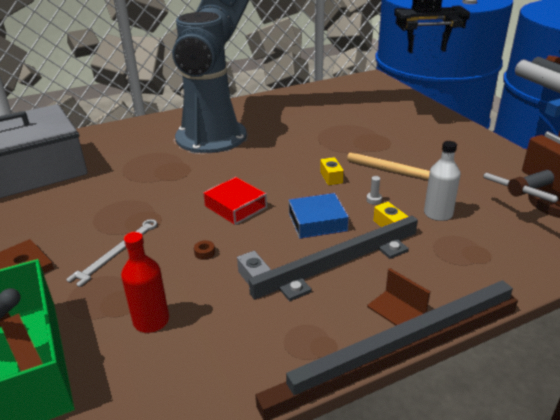

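View pics/top0.png

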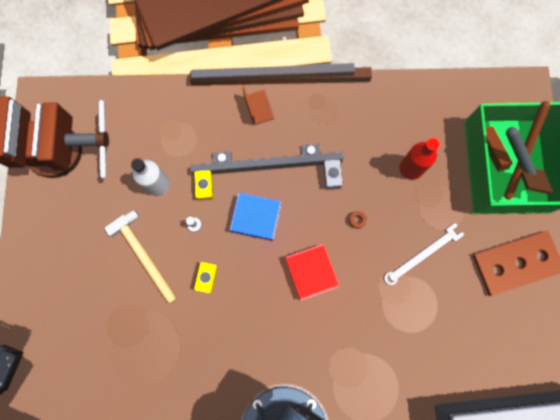

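View pics/wrist0.png

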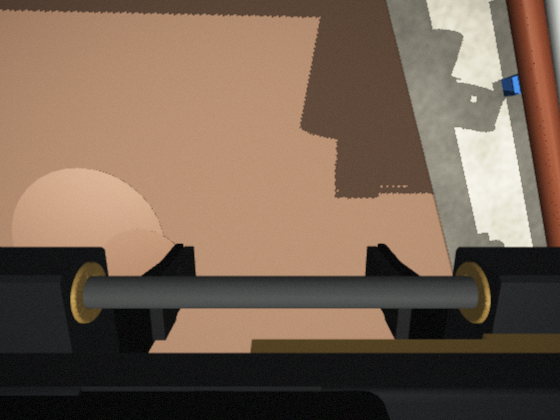

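The top view shows the blue tube at about (255,216) and the fence running from (192,167) to (342,156). The far yellow stop is at (203,184) and the grey one at (333,172). The decoys are a yellow block at (205,277) and a red box at (312,272). The bolt at (193,224) stands close to the tube's left. Next I'll measure these.

```bash
cat > h.py <<'E'
import numpy as np, cv2
from scipy.spatial.transform import Rotation as R
from rig import robot
def ray(c,uv,z):
    uv=np.atleast_2d(np.array(uv,float))
    d=np.c_[(uv[:,0]-c["cx"])/c["fx"],(uv[:,1]-c["cy"])/c["fy"],np.ones(len(uv))]
    d=R.from_quat(c["attitude"]).apply(d); p=np.array(c["position"])
    return p+d*((z-p[2])/d[:,2])[:,None]
def mask(c,lo,hi):
    return cv2.inRange(cv2.cvtColor(c["pixels"],cv2.COLOR_RGB2HSV),np.array(lo),np.array(hi))
def blobs(m,amin=60):
    cs,_=cv2.findContours(m,cv2.RETR_EXTERNAL,cv2.CHAIN_APPROX_NONE)
    return [k for k in cs if cv2.contourArea(k)>amin]
E
python3 - <<'E'
from h import *
c=robot.camera("top"); s=robot.camera("scene")
big=cv2.resize(c["pixels"][140:310,160:400],None,fx=3.3,fy=3.3,interpolation=cv2.INTER_CUBIC)
cv2.imwrite("pics/topz.png",big[:,:,::-1])
big=cv2.resize(s["pixels"][140:310,190:450],None,fx=3,fy=3,interpolation=cv2.INTER_CUBIC)
cv2.imwrite("pics/scz.png",big[:,:,::-1])
for nm,lo,hi in [("blue",(100,120,60),(125,255,255)),("yel",(22,150,100),(35,255,255)),("redb",(0,200,120),(4,255,255))]:
  for k in blobs(mask(c,lo,hi)):
    m=cv2.moments(k); ce=(m["m10"]/m["m00"],m["m01"]/m["m00"])
    w=ray(c,k.reshape(-1,2),0.04)[:,:2].astype(np.float32)
    print(nm,cv2.contourArea(k),np.round(ce,1),ray(c,ce,0.04).round(4),cv2.minAreaRect(w*1000))
h=cv2.cvtColor(c["pixels"],cv2.COLOR_RGB2HSV)
for p in [(265,163),(265,160),(333,165),(265,185),(253,170)]: print(p,h[p[1],p[0]],c["pixels"][p[1],p[0]])
E
```

```text
blue 1564.0 [254.9 216. ] [[0.5246 0.07   0.04  ]] ((525.0225830078125, 70.05386352539062), (108.8601303100586, 101.13993072509766), 77.36910247802734)
yel 490.5 [205.3 277.2] [[0.3705 0.1944 0.04  ]] ((370.7783508300781, 194.35308837890625), (45.70772171020508, 73.30758666992188), 77.71481323242188)
yel 443.0 [203.1 184.2] [[0.6108 0.2048 0.04  ]] ((610.699951171875, 204.74090576171875), (75.66914367675781, 45.347354888916016), 4.299688339233398)
redb 1456.5 [311.  271.8] [[ 0.3807 -0.0697  0.04  ]] ((381.3627624511719, -69.88340759277344), (98.6561050415039, 98.28665924072266), 19.068161010742188)
redb 541.0 [424.8 153.1] [[ 0.6854 -0.3735  0.04  ]] ((689.2545166015625, -377.5456237792969), (62.150264739990234, 87.597900390625), 43.757904052734375)
(265, 163) [115  24 141] [128 130 141]
(265, 160) [117  20 142] [131 132 142]
(333, 165) [118  13 228] [216 217 228]
(265, 185) [  8  94 185] [185 135 117]
(253, 170) [  8  78 105] [105  81  73]
```

View pics/topz.png

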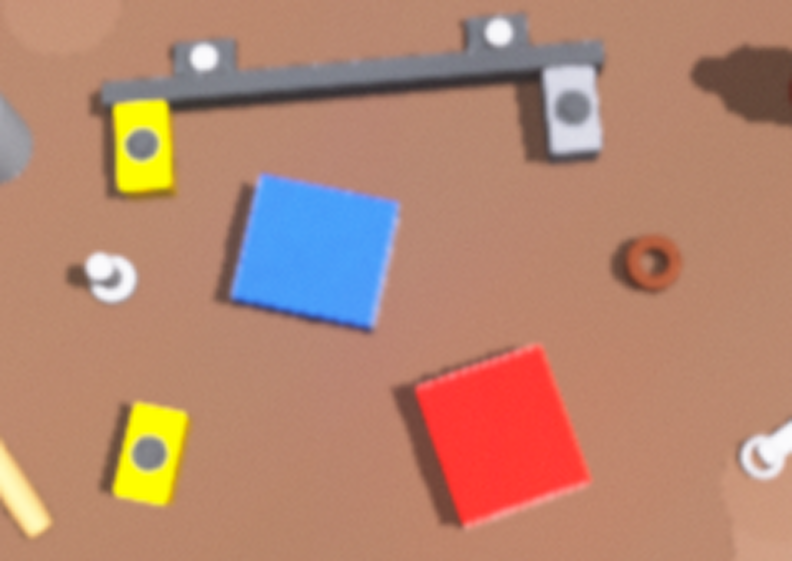

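View pics/scz.png

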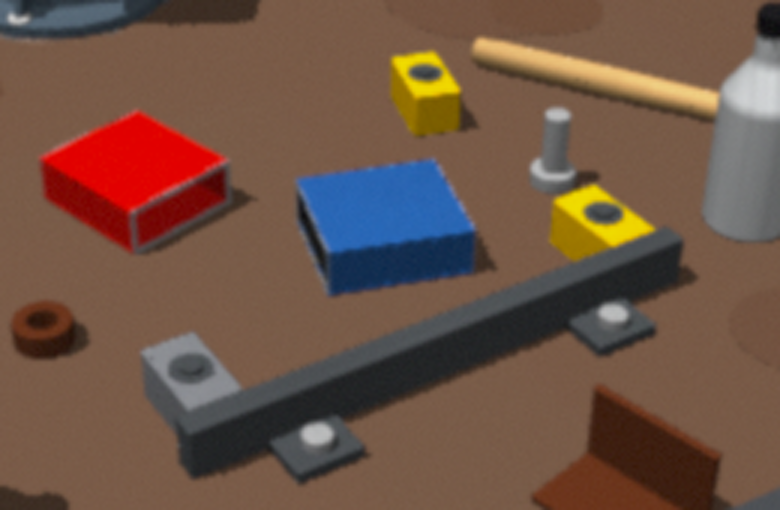

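```bash
cat >> h.py <<'E'
def fence(c):
    im=c["pixels"].astype(float); sat=cv2.cvtColor(c["pixels"],cv2.COLOR_RGB2HSV)[:,:,1].astype(float); V=im.max(2)
    B=[];F=[]
    for u in list(range(240,296,3)):
        # predicted fence centre row
        r0=int(round(162+(u-265)*-0.075))
        col=V[:,u]; rb=im[:,u,0]-im[:,u,2]   # brown: R-B large; fence R-B<0
        # back edge: crossing of R-B at 10 going up
        r=r0
        while rb[r]<20: r-=1
        B.append((u, r+(20-rb[r])/(rb[r+1]-rb[r])))
        r=r0
        while col[r]>100: r+=1
        F.append((u, r-1+(col[r-1]-100)/(col[r-1]-col[r])))
    return np.array(B),np.array(F)
def line(p):
    vx,vy,x,y=cv2.fitLine(p.astype(np.float32),cv2.DIST_HUBER,0,1e-4,1e-4).ravel()
    if vy<0: vx,vy=-vx,-vy
    return np.array([x,y]),np.array([vx,vy])
E
python3 - <<'E'
from h import *
c=robot.camera("top")
B,F=fence(c)
for p in (B,F):
    w=ray(c,p,0.04)[:,:2]; o,d=line(w); n=np.array([d[1],-d[0]])
    print("line",o,"ang deg",np.degrees(np.arctan2(-d[0],d[1])),"res mm",np.abs((w-o)@n).max()*1e3, "n.o",n@o)
print(c["pixels"][155:180,265])
# dark bolt discs on stops
for (u,v) in [(203,184),(333,173)]:
    P=c["pixels"][v-8:v+9,u-6:u+7].max(2); m=(P<140).astype(np.uint8)
    ys,xs=np.nonzero(m); 
    cs,_=cv2.findContours(m,cv2.RETR_EXTERNAL,cv2.CHAIN_APPROX_NONE)
    k=max(cs,key=cv2.contourArea); mm=cv2.moments(k); e=(mm["m10"]/mm["m00"]+u-6,mm["m01"]/mm["m00"]+v-8)
    print(e,cv2.contourArea(k),ray(c,e,.042))
# tube top edge corners: subpixel via minAreaRect on upsampled R-B
for nm,lo,hi in [("blue",(100,120,160),(125,255,255)),("yel",(22,150,170),(35,255,255))]:
  big=dict(c); big["pixels"]=cv2.resize(c["pixels"],None,fx=4,fy=4,interpolation=cv2.INTER_CUBIC)
  for k in blobs(mask(big,lo,hi),1000):
    px=(k.reshape(-1,2)+.5)/4-.5
    w=ray(c,px,0.04)[:,:2].astype(np.float32)*1000; r=cv2.minAreaRect(w); print(nm,r); print(cv2.boxPoints(r).round(1))
k=max(blobs(mask(c,(0,0,200),(180,40,255))[200:250,180:210],10),key=cv2.contourArea); print("bolt px",k.reshape(-1,2).min(0)+[180,200],k.reshape(-1,2).max(0)+[180,200])
print(ray(c,[(194.5,224.5)],0.01), ray(c,[(357,219)],.02))
E
```

```text
line [0.6800239  0.01924156] ang deg 4.1771708 res mm 0.6342550633177856 n.o 0.679619
line [0.66140646 0.02411951] ang deg 4.116211 res mm 0.3679955224883022 n.o 0.6614316
[[185 136 112]
 [181 134 111]
 [176 135 117]
 [158 132 125]
 [139 131 135]
 [131 132 142]
 [128 132 141]
 [127 131 139]
 [127 128 140]
 [118 119 130]
 [ 91  91  99]
 [ 69  65  71]
 [ 59  53  56]
 [ 67  57  59]
 [108  81  75]
 [154 112  98]
 [177 130 110]
 [183 133 113]
 [182 133 114]
 [183 132 114]
 [185 135 116]
 [183 133 115]
 [183 133 114]
 [185 136 116]
 [184 134 114]]
(202.24137931034483, 183.9655172413793) 29.0 [[0.61096662 0.20664093 0.042     ]]
(332.77777777777777, 172.3974358974359) 39.0 [[ 0.63651585 -0.13225531  0.042     ]]
blue ((525.392822265625, 70.24107360839844), (108.9583740234375, 101.25054168701172), 76.99396514892578)
[[463.8  28.6]
 [562.5   5.8]
 [587.  111.9]
 [488.3 134.7]]
yel ((370.56597900390625, 194.39051818847656), (46.344234466552734, 73.76564025878906), 78.09245300292969)
[[329.7 179.3]
 [401.9 164.1]
 [411.4 209.5]
 [339.3 224.7]]
yel ((611.402587890625, 204.85501098632812), (74.89923858642578, 46.14864730834961), 3.606114625930786)
[[572.6 225.5]
 [575.5 179.5]
 [650.2 184.2]
 [647.3 230.2]]
bolt px [186 217] [200 230]
[[0.51021795 0.23061381 0.01      ]] [[ 0.51688496 -0.1928534   0.02      ]]
```

Measured geometry, with the checks:
- **Fence:** yaw is +4.2°. The stop discs are 339.9 mm apart, against a nominal 340.
- **Tube:** 109 x 101 mm as measured, at yaw −13°.
- **Still to go:** about 81 mm towards the fence, about 55 mm towards the yellow stop, and a 17° turn.

I'll push the -x face first, with both half-open fingers squared to the fence. The next script converts world targets to tool shifts.

```bash
cat >> h.py <<'E'
A=np.radians(4.2); N=np.array([np.cos(A),np.sin(A)]); T=np.array([-np.sin(A),np.cos(A)])
def tube(c,z=.04):
    b=dict(c); b["pixels"]=cv2.resize(c["pixels"],None,fx=4,fy=4,interpolation=cv2.INTER_CUBIC)
    k=max(blobs(mask(b,(100,120,160),(125,255,255)),1000),key=cv2.contourArea)
    w=ray(c,(k.reshape(-1,2)+.5)/4-.5,z)[:,:2].astype(np.float32)*1000
    r=cv2.minAreaRect(w); p=np.array(r[0])/1000; ang=(r[2]+45)%90-45
    print("tube n,t mm",(p@N*1e3).round(1),(p@T*1e3).round(1),"goal 610 86.4; size",np.round(r[1],1),"yaw rel fence",round(ang-4.2,2))
def goto(n,t,z,yaw):   # yaw of tool y in deg
    o=robot.get_obs(); r0=R.from_quat(o["tool_rot"])
    p=np.array([*(n*N+t*T),z]); y=np.radians(yaw); ty=np.array([np.cos(y),np.sin(y),0]); tz=np.array([0,0,-1.]); tx=np.cross(ty,tz)
    r1=R.from_matrix(np.c_[tx,ty,tz])
    print("world",p.round(4),"shift mm",(r0.inv().apply(p-o["position"])*1e3).round(1),"rot deg",np.degrees((r0.inv()*r1).as_rotvec()).round(2))
def st():
    o=robot.get_obs(); p=o["position"]; print("t",o["time"],"n,t,z",(p[:2]@N).round(4),(p[:2]@T).round(4),p[2].round(4),"F",o["ft_force"].round(1),"M",o["moment"].round(2),"w",round(o["grip_width"],4),"q",o["q"].round(2))
E
python3 - <<'E'
from h import *
tube(robot.camera("top")); st()
goto(.437,.045,.15,94.2)
E
```

```text
tube n,t mm 529.1 31.6 goal 610 86.4; size [109.1 101.3] yaw rel fence -17.29
t 0.35 n,t,z 0.2531 0.5713 0.2223 F [ 0.7 -0.7  0.4] M [0.01 0.01 0.01] w 0.087 q [ 1.05  0.53  1.43  0.    1.18 -0.18]
world [0.4325 0.0769 0.15  ] shift mm [-381.4 -406.6   72.5] rot deg [-3.00e-02 -1.00e-02 -2.39e+01]
```

Emit:
carry_out --pt "-48 -51 9 0 0 -3 0.15" --pt "-95 -102 18 0 0 -6 0.15" --pt "-143 -152 27 0 0 -9 0.15" --pt "-191 -203 36 0 0 -12 0.15" --pt "-238 -254 45 0 0 -15 0.15" --pt "-286 -305 54 0 0 -18 0.15" --pt "-334 -356 63 0 0 -21 0.15" --pt "-381.4 -406.6 72.5 0 0 -23.9 0.15"

```text
time: 1.35
position: [0.4091, 0.1317, 0.1583]
tool_rot: [-0.038, 0.999, -0.0, 0.001]
ft_force: [0.4, 0.4, 0.1]
grip_width: 0.05
```

```bash
python3 - <<'E'
from h import *
st(); goto(.437,.045,.15,94.2);goto(.437,.045,.012,94.2)
E
```

```text
t 1.35 n,t,z 0.4177 0.1014 0.1583 F [0.4 0.4 0.1] M [ 0.03 -0.06 -0.02] w 0.05 q [ 0.05  0.38  1.97 -0.    0.79 -1.6 ]
world [0.4325 0.0769 0.15  ] shift mm [-19.2 -56.4   8.4] rot deg [-0.02  0.08  0.1 ]
world [0.4325 0.0769 0.012 ] shift mm [-19.  -56.4 146.4] rot deg [-0.02  0.08  0.1 ]
```

Emit:
carry_out --pt "-19 -56 8 0 0 0 0.15" --pt "-19 -56 8 0 0 0 0.15" --pt "-19 -56 50 0 0 0 0.15" --pt "-19 -56 100 0 0 0 0.15" --pt "-19 -56 120 0 0 0 0.15" --pt "-19 -56 120 0 0 0 0.15"

```text
time: 2.1
position: [0.4309, 0.0783, 0.0373]
tool_rot: [-0.038, 0.999, 0.0, -0.001]
ft_force: [-0.4, 0.4, 0.0]
grip_width: 0.0499
```

```bash
python3 - <<'E'
from h import *
st(); goto(.437,.045,.012,94.2)
c=robot.camera("top");tube(c);s=robot.camera("scene")
cv2.imwrite("pics/a.png",np.hstack([cv2.resize(c["pixels"][130:310,150:400],None,fx=1.6,fy=1.6),cv2.resize(s["pixels"][100:280,190:440],None,fx=1.6,fy=1.6)])[:,:,::-1])
E
```

```text
t 2.1 n,t,z 0.4355 0.0466 0.0373 F [-0.4  0.4  0. ] M [ 0.03 -0.   -0.04] w 0.0499 q [-0.08  0.64  2.04 -0.    0.46 -1.72]
world [0.4325 0.0769 0.012 ] shift mm [-1.6 -1.6 25.3] rot deg [ 0.02 -0.14  0.17]
tube n,t mm 531.2 5.1 goal 610 86.4; size [59.3 81.3] yaw rel fence -17.24
```

View pics/a.png

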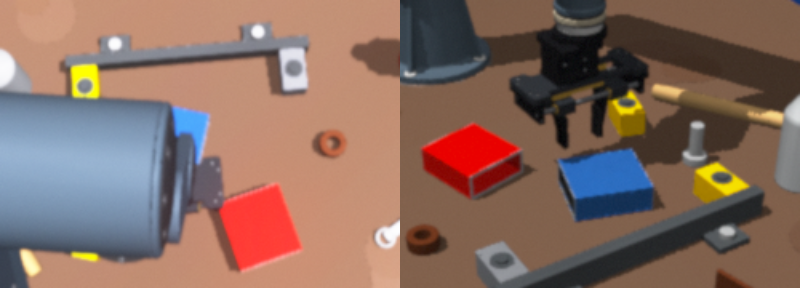

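The top view is now blocked by the arm. The scene view shows both fingers clear, between the red box and the tube. I'll lower and start pushing.

Emit:
carry_out --pt "-1 -1 25 0 0 0 0.15" --pt "-1 -1 25 0 0 0 0.15" --pt "-8 -1 25 0 0 0 0.15" --pt "-16 -1 25 0 0 0 0.15" --pt "-24 -1 25 0 0 0 0.15" --pt "-32 -1 25 0 0 0 0.15" --pt "-40 -1 25 0 0 0 0.15" --pt "-48 -1 25 0 0 0 0.15"

```text
time: 3.2
position: [0.4745, 0.0809, 0.0138]
tool_rot: [-0.038, 0.999, 0.0, -0.006]
ft_force: [-8.6, -2.3, 5.5]
grip_width: 0.0499
```

```bash
cat >> h.py <<'E'
def look(f):
    c=robot.camera("top");s=robot.camera("scene")
    cv2.imwrite(f,np.hstack([cv2.resize(c["pixels"][130:310,150:400],None,fx=1.6,fy=1.6),cv2.resize(s["pixels"][100:280,190:440],None,fx=1.6,fy=1.6)])[:,:,::-1])
    return c,s
E
python3 - <<'E'
from h import *
st(); look("pics/b.png"); goto(.54,.045,.012,94.2)
E
```

```text
t 3.2 n,t,z 0.4791 0.0459 0.0138 F [-8.6 -2.3  5.5] M [-0.59  1.33 -0.32] w 0.0499 q [-0.06  0.72  1.93 -0.    0.51 -1.71]
world [0.5353 0.0844 0.012 ] shift mm [-57.9  -0.7   1.5] rot deg [ 0.03 -0.3   0.13]
```

View pics/b.png

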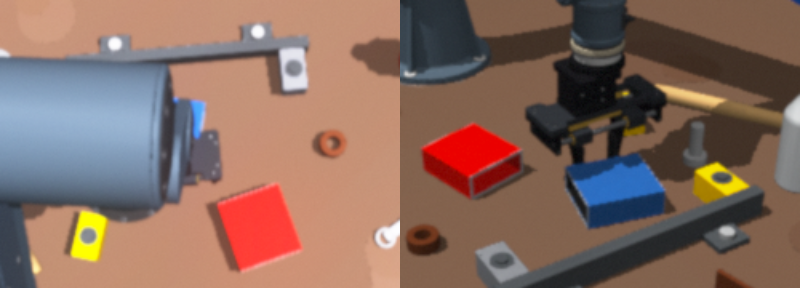

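The tube is turning towards square under both fingers. I'll carry on to just short of the fence.

Emit:
carry_out --pt "-8 0 1 0 0 0 0.15" --pt "-16 0 1 0 0 0 0.15" --pt "-24 0 1 0 0 0 0.15" --pt "-32 0 1 0 0 0 0.15" --pt "-40 0 1 0 0 0 0.15" --pt "-47 0 1 0 0 0 0.15" --pt "-53 0 1 0 0 0 0.15" --pt "-57 0 1 0 0 0 0.15"

```text
time: 4.3
position: [0.5289, 0.0851, 0.0123]
tool_rot: [-0.038, 0.999, 0.0, -0.009]
ft_force: [-10.6, -2.1, 8.2]
grip_width: 0.0502
```

```bash

python3 - <<'E'
from h import *
st(); look("pics/c.png"); goto(.54,.045,.012,94.2)
E
```

```text
t 4.3 n,t,z 0.5337 0.0461 0.0123 F [-10.6  -2.1   8.2] M [-0.29  1.5  -0.09] w 0.0502 q [-0.05  0.75  1.79 -0.    0.62 -1.69]
world [0.5353 0.0844 0.012 ] shift mm [-5.6 -1.2  0.2] rot deg [ 0.08 -0.91  0.16]
```

View pics/c.png

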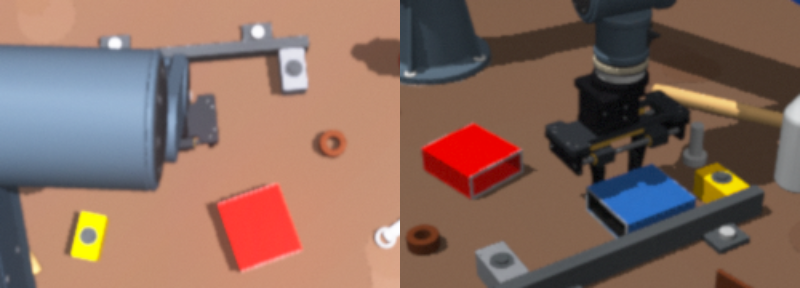

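```bash
cat >> h.py <<'E'
def tubes(s,vmin=None):
    b=cv2.resize(s["pixels"],None,fx=4,fy=4,interpolation=cv2.INTER_CUBIC)
    hsv=cv2.cvtColor(b,cv2.COLOR_RGB2HSV); m=cv2.inRange(hsv,(100,120,40),(125,255,255)); m[:560]=0; m[1160:]=0; m[:,:1080]=0; m[:,1720:]=0
    V=hsv[:,:,2]; 
    th,_=cv2.threshold(V[m>0].reshape(-1,1),0,255,cv2.THRESH_OTSU)
    m2=((m>0)&(V>th)).astype(np.uint8)*255
    k=max(blobs(m2,1000),key=cv2.contourArea)
    w=ray(s,(k.reshape(-1,2)+.5)/4-.5,.04)[:,:2].astype(np.float32)*1000
    r=cv2.minAreaRect(w); p=np.array(r[0])/1000; ang=(r[2]+45)%90-45
    print("scene: th",th,"n,t",(p@N*1e3).round(1),(p@T*1e3).round(1),np.round(r[1],1),"yaw rel",round(ang-4.2,2))
    bp=cv2.boxPoints(r)/1000; print(np.c_[bp@N,bp@T].round(4))
E
python3 - <<'E'
from h import *
tubes(robot.camera("scene"))
E
```

```text
scene: th 144.0 n,t 612.4 44.3 [ 71.2 109.8] yaw rel 0.08
[[ 0.5767  0.0991]
 [ 0.5769 -0.0106]
 [ 0.6481 -0.0106]
 [ 0.6479  0.0992]]
```

Emit:
carry_out --pt "15 0 0 0 0 0 0.15" --pt "25 0 0 0 0 0 0.15" --pt "25 0 -50 0 0 0 0.15" --pt "25 0 -90 0 0 0 0.15" --pt "25 0 -90 0 0 0 0.15"

```text
time: 5.08
position: [0.5091, 0.0832, 0.1056]
tool_rot: [-0.038, 0.999, 0.0, -0.004]
ft_force: [-0.3, -0.1, 0.5]
grip_width: 0.05
```

```bash

python3 - <<'E'
from h import *
st(); c,s=look("pics/d.png");tubes(s); goto(.594,-.045,.10,4.2)
E
```

```text
t 5.075 n,t,z 0.5138 0.0457 0.1056 F [-0.3 -0.1  0.5] M [ 0.06 -0.01 -0.02] w 0.05 q [-0.05  0.56  1.8  -0.    0.78 -1.7 ]
scene: th 142.0 n,t 598.1 44.1 [ 99.9 109.5] yaw rel 0.16
[[ 0.548   0.0987]
 [ 0.5483 -0.0108]
 [ 0.6482 -0.0105]
 [ 0.6479  0.099 ]]
world [ 0.5957 -0.0014  0.1   ] shift mm [-82.6 -91.2   1.7] rot deg [-0.59 -0.69 90.16]
```

The tube is square to 0.2°, measuring 99.9 x 109.5 mm. It has 12 mm to go to the fence and 42 mm to the stop. I'll move round to its open −y end.

Emit:
carry_out --pt "-10 -20 0 0 0 10 0.15" --pt "-20 -40 0 0 0 20 0.15" --pt "-30 -60 0 0 0 30 0.15" --pt "-45 -80 0 0 0 40 0.15" --pt "-60 -91 0 0 0 50 0.15" --pt "-75 -91 0 0 0 60 0.15" --pt "-85 -91 0 0 0 70 0.15" --pt "-85 -91 0 0 0 80 0.15"

```text
time: 6.18
position: [0.5979, -0.001, 0.0994]
tool_rot: [0.615, 0.788, -0.005, -0.007]
ft_force: [-0.7, -0.5, -0.0]
grip_width: 0.0499
```

```bash

python3 - <<'E'
from h import *
st(); goto(.597,-.045,.10,4.2)
E
```

```text
t 6.175 n,t,z 0.5963 -0.0448 0.0994 F [-0.7 -0.5 -0. ] M [-0.11  0.03 -0.01] w 0.0499 q [-0.19  0.66  1.59 -0.    0.91 -0.43]
world [ 0.5987 -0.0012  0.1   ] shift mm [-0.3  0.7 -0.6] rot deg [-0.94 -0.19  9.82]
```

Emit:
carry_out --pt "0 1 -1 -0.9 -0.2 9.8 0.15" --pt "0 1 -1 -0.9 -0.2 9.8 0.15" --pt "0 1 40 -0.9 -0.2 9.8 0.15" --pt "0 1 80 -0.9 -0.2 9.8 0.15" --pt "0 1 85 -0.9 -0.2 9.8 0.15" --pt "0 1 85 -0.9 -0.2 9.8 0.15"

```text
time: 6.92
position: [0.5975, -0.0007, 0.0143]
tool_rot: [0.68, 0.733, -0.001, -0.0]
ft_force: [0.3, -0.6, 0.3]
grip_width: 0.0501
```

```bash

python3 - <<'E'
from h import *
st(); c,s=look("pics/e.png");tube(c);tubes(s); goto(.597,.02,.012,4.2)
E
```

```text
t 6.925 n,t,z 0.5958 -0.0445 0.0143 F [ 0.3 -0.6  0.3] M [-0.1   0.07  0.  ] w 0.0501 q [-0.19  0.79  1.64 -0.    0.72 -0.26]Traceback (most recent call last):
  File "<stdin>", line 2, in <module>
  File "h.py", line 36, in tube
    k=max(blobs(mask(b,(100,120,160),(125,255,255)),1000),key=cv2.contourArea)
ValueError: max() iterable argument is empty
```

View pics/e.png

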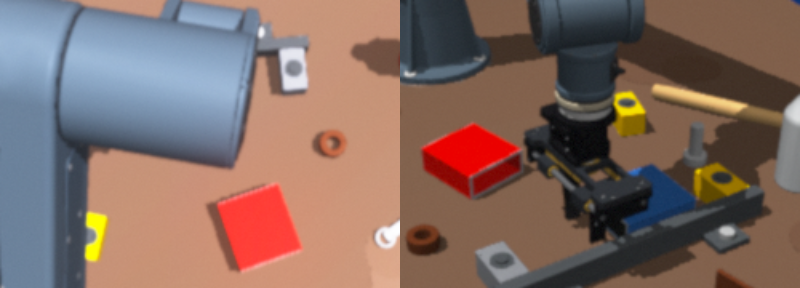

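The fingers are down beside the tube's open −y end, clear of the fence and the grey stop. Next I push along the fence towards yellow.

Emit:
carry_out --pt "8 0 1 0 0 0 0.15" --pt "16 0 1 0 0 0 0.15" --pt "24 0 1 0 0 0 0.15" --pt "32 0 1 0 0 0 0.15" --pt "40 0 1 0 0 0 0.15" --pt "48 0 1 0 0 0 0.15" --pt "55 0 1 0 0 0 0.15" --pt "60 0 1 0 0 0 0.15"

```text
time: 8.02
position: [0.5953, 0.058, 0.0154]
tool_rot: [0.68, 0.733, 0.0, 0.003]
ft_force: [0.1, -5.0, 2.1]
grip_width: 0.0501
```

```bash

python3 - <<'E'
from h import *
st(); c,s=look("pics/f.png");tubes(s); goto(.597,.022,.012,4.2)
E
```

```text
t 8.025 n,t,z 0.598 0.0142 0.0154 F [ 0.1 -5.   2.1] M [-1.07 -0.02 -0.03] w 0.0501 q [-0.09  0.78  1.64 -0.    0.71 -0.16]
scene: th 88.0 n,t 641.3 86.4 [ 46.2 117.2] yaw rel 20.58
[[0.5991 0.1332]
 [0.6403 0.0234]
 [0.6835 0.0397]
 [0.6423 0.1494]]
world [0.5938 0.0657 0.012 ] shift mm [ 7.1 -0.9  3.3] rot deg [0.23 0.14 0.14]
```

View pics/f.png

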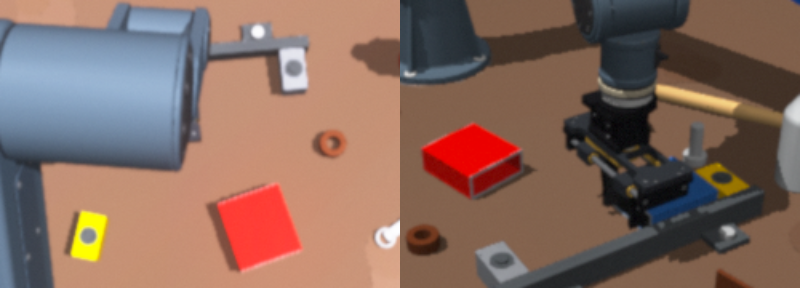

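Emit:
carry_out --pt "3 0 1 0 0 0 0.15" --pt "6 0 1 0 0 0 0.15" --pt "8 0 1 0 0 0 0.15" --pt "9 0 1 0 0 0 0.15" --pt "9 0 1 0 0 0 0.15"

```text
time: 8.75
position: [0.5955, 0.0616, 0.0153]
tool_rot: [0.679, 0.734, -0.002, 0.005]
ft_force: [-2.0, -22.2, 5.5]
grip_width: 0.0501
```

```bash

python3 - <<'E'
from h import *
st(); goto(.597,.022,.012,4.2)
E
```

```text
t 8.75 n,t,z 0.5984 0.0178 0.0153 F [ -2.  -22.2   5.5] M [-3.6   0.33 -0.06] w 0.0501 q [-0.08  0.78  1.64 -0.02  0.71 -0.15]
world [0.5938 0.0657 0.012 ] shift mm [ 4.2 -1.4  3.3] rot deg [0.25 0.62 0.33]
```

The force rose to 22 N, so the tube is on the stop. Backing off, then I'll look.

Emit:
carry_out --pt "-12 0 0 0 0 0 0.15" --pt "-25 0 0 0 0 0 0.15" --pt "-30 0 -40 0 0 0 0.15" --pt "-30 0 -90 0 0 0 0.15" --pt "-30 0 -90 0 0 0 0.15"

```text
time: 9.38
position: [0.6003, 0.0328, 0.1094]
tool_rot: [0.679, 0.735, 0.001, 0.009]
ft_force: [-0.3, -0.6, -0.9]
grip_width: 0.0505
```

```bash

python3 - <<'E'
from h import *
st(); c,s=look("pics/g.png");tubes(s); goto(.50,.08,.11,94.2)
E
```

```text
t 9.375 n,t,z 0.6011 -0.0113 0.1094 F [-0.3 -0.6 -0.9] M [-0.09  0.03  0.02] w 0.0505 q [-0.13  0.64  1.6  -0.01  0.89 -0.2 ]
scene: th 137.0 n,t 565.4 121.0 [32.  32.2] yaw rel 2.62
[[0.5487 0.1363]
 [0.5502 0.1041]
 [0.5822 0.1056]
 [0.5807 0.1378]]
world [0.4928 0.1164 0.11  ] shift mm [ 91.3 -97.4  -5.6] rot deg [ -0.26   0.67 -89.65]
```

View pics/g.png

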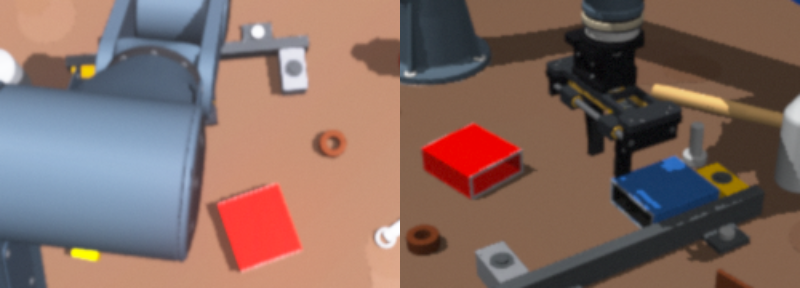

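Emit:
carry_out --pt "10 -20 -5 0 0 -10 0.15" --pt "20 -40 -5 0 0 -20 0.15" --pt "40 -60 -5 0 0 -30 0.15" --pt "60 -80 -5 0 0 -40 0.15" --pt "80 -97 -5 0 0 -50 0.15" --pt "90 -97 -5 0 0 -60 0.15" --pt "90 -97 -5 0 0 -70 0.15" --pt "90 -97 -5 0 0 -80 0.15"

```text
time: 10.48
position: [0.4916, 0.1156, 0.1077]
tool_rot: [0.044, 0.999, -0.005, 0.001]
ft_force: [0.4, -0.3, -0.6]
grip_width: 0.0505
```

```bash

python3 - <<'E'
from h import *
st(); goto(.505,.078,.10,94.2); goto(.505,.078,.012,94.2)
E
```

```text
t 10.475 n,t,z 0.4988 0.0793 0.1077 F [ 0.4 -0.3 -0.6] M [0.02 0.05 0.08] w 0.0505 q [ 0.02  0.55  1.83 -0.01  0.76 -1.46]
world [0.4979 0.1148 0.1   ] shift mm [-6.4 -0.2  7.7] rot deg [-0.56  0.07 -9.28]
world [0.4979 0.1148 0.012 ] shift mm [-6.2  0.6 95.7] rot deg [-0.56  0.07 -9.28]
```

Emit:
carry_out --pt "-3 0 8 -0.6 0 -9.3 0.15" --pt "-3 0 8 -0.6 0 -9.3 0.15" --pt "-3 0 50 -0.6 0 -9.3 0.15" --pt "-3 0 90 -0.6 0 -9.3 0.15" --pt "-3 0 94 -0.6 0 -9.3 0.15" --pt "-3 0 94 -0.6 0 -9.3 0.15"

```text
time: 11.22
position: [0.4946, 0.1145, 0.0138]
tool_rot: [-0.036, 0.999, 0.0, 0.0]
ft_force: [-0.4, 0.8, -0.3]
grip_width: 0.0496
```

```bash

python3 - <<'E'
from h import *
st(); look("pics/i.png"); goto(.546,.078,.012,94.2)
E
```

```text
t 11.225 n,t,z 0.5016 0.078 0.0138 F [-0.4  0.8 -0.3] M [ 0.02 -0.03 -0.02] w 0.0496 q [ 0.01  0.73  1.87  0.    0.54 -1.64]
world [0.5388 0.1178 0.012 ] shift mm [-43.4   0.1   3.1] rot deg [ 0.03  0.2  -0.01]
```

View pics/i.png

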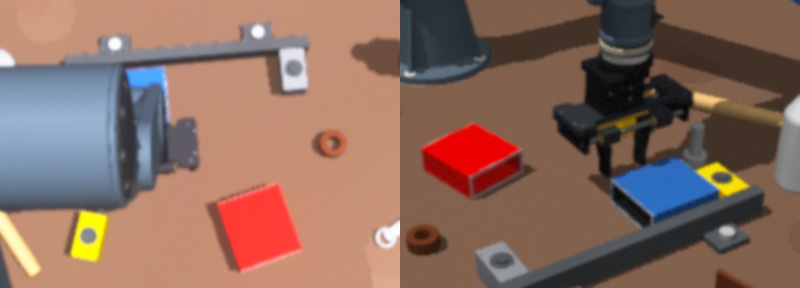

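The fingers are down behind the tube, with the bolt and red box clear. Now the final push onto the fence.

Emit:
carry_out --pt "-10 0 2 0 0 0 0.15" --pt "-20 0 2 0 0 0 0.15" --pt "-27 0 2 0 0 0 0.15" --pt "-33 0 2 0 0 0 0.15" --pt "-38 0 2 0 0 0 0.15" --pt "-42 0 2 0 0 0 0.15" --pt "-45 0 2 0 0 0 0.15" --pt "-45 0 2 0 0 0 0.15"

```text
time: 12.32
position: [0.5333, 0.1178, 0.0124]
tool_rot: [-0.037, 0.999, 0.0, -0.006]
ft_force: [-10.0, -2.3, 6.6]
grip_width: 0.0496
```

```bash

python3 - <<'E'
from h import *
st(); look("pics/j.png")
E
```

```text
t 12.325 n,t,z 0.5405 0.0784 0.0124 F [-10.   -2.3   6.6] M [-0.2   1.42 -0.02] w 0.0496 q [ 0.01  0.75  1.77  0.    0.63 -1.63]
```

View pics/j.png

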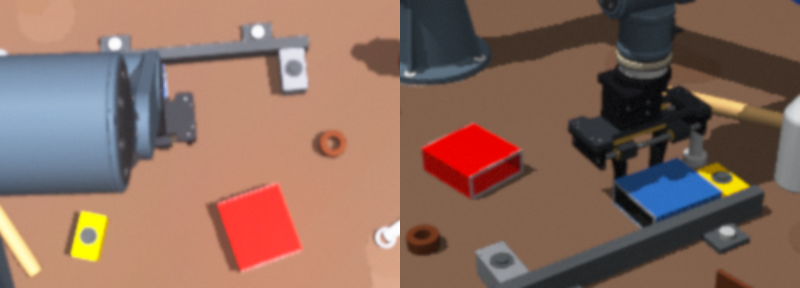

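Emit:
carry_out --pt "-7 0 0 0 0 0 0.15" --pt "-8.5 0 0 0 0 0 0.15" --pt "-10 0 0 0 0 0 0.15" --pt "-11.5 0 0 0 0 0 0.15" --pt "-13 0 0 0 0 0 0.15" --pt "-13 0 0 0 0 0 0.15"

```text
time: 13.18
position: [0.538, 0.1184, 0.0117]
tool_rot: [-0.037, 0.999, 0.0, -0.014]
ft_force: [-12.2, -2.2, 9.6]
grip_width: 0.05
```

```bash

python3 - <<'E'
from h import *
st(); look("pics/j2.png")
E
```

```text
t 13.175 n,t,z 0.5452 0.0787 0.0117 F [-12.2  -2.2   9.6] M [-0.37  1.7  -0.04] w 0.05 q [ 0.01  0.76  1.74 -0.    0.67 -1.63]
```

Emit:
carry_out --pt "-8 0 -1 0 -1 0 0.15" --pt "-10 0 -1 0 -1 0 0.15" --pt "-11.5 0 -1 0 -1 0 0.15" --pt "-13 0 -1 0 -1 0 0.15" --pt "-13 0 -1 0 -1 0 0.15"

```text
time: 13.9
position: [0.5417, 0.1188, 0.0117]
tool_rot: [-0.037, 0.999, 0.0, -0.015]
ft_force: [-11.8, -3.3, 8.1]
grip_width: 0.0501
```

```bash

python3 - <<'E'
from h import *
st(); c,s=look("pics/k.png"); cv2.imwrite("pics/k2.png",cv2.resize(s["pixels"][180:300,300:460],None,fx=4.5,fy=4.5,interpolation=cv2.INTER_CUBIC)[:,:,::-1])
E
```

```text
t 13.9 n,t,z 0.549 0.0788 0.0117 F [-11.8  -3.3   8.1] M [-0.62  1.85 -0.09] w 0.0501 q [ 0.01  0.77  1.73 -0.    0.68 -1.63]
```

View pics/k2.png

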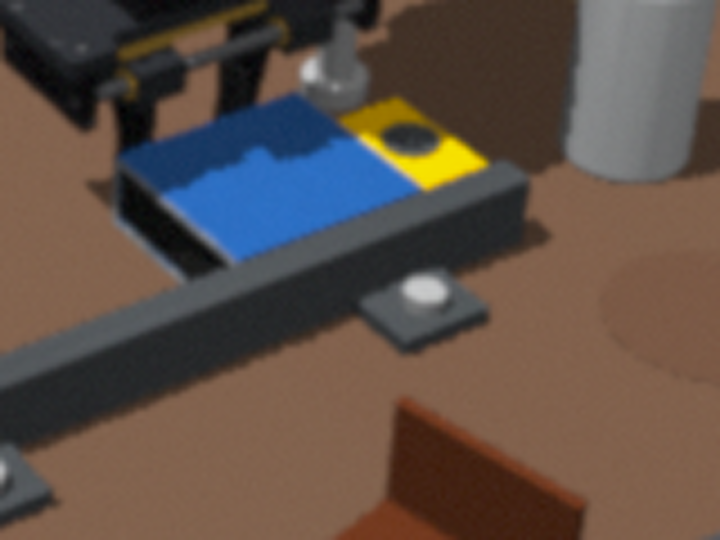

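In the zoomed view the tube looks flush on both faces. The force hasn't risen to show hard contact yet, so I'll push a little more.

Emit:
carry_out --pt "-9 0 0 0 -1 0 0.15" --pt "-12 0 0 0 -1 0 0.15" --pt "-14 0 0 0 -1 0 0.15" --pt "-14 0 0 0 -1 0 0.15"

```text
time: 14.5
position: [0.5419, 0.119, 0.0107]
tool_rot: [-0.038, 0.999, 0.0, -0.021]
ft_force: [-18.7, -4.8, 17.0]
grip_width: 0.0499
```

```bash

python3 - <<'E'
from h import *
st()
E
```

```text
t 14.5 n,t,z 0.5491 0.079 0.0107 F [-18.7  -4.8  17. ] M [-0.87  2.93 -0.12] w 0.0499 q [ 0.02  0.77  1.72 -0.    0.69 -1.63]
```

Position held while force rose to 19 N, so the tube is hard on the fence. Backing away and clearing the view.

Emit:
carry_out --pt "8 0 0 0 0 0 0.15" --pt "20 0 0 0 0 0 0.15" --pt "30 0 0 0 0 0 0.15" --pt "30 0 -60 0 0 0 0.15" --pt "30 0 -110 0 0 0 0.15" --pt "30 0 -150 0 0 0 0.15" --pt "30 0 -200 0 0 0 0.15" --pt "30 0 -200 0 0 0 0.15"

```text
time: 15.5
position: [0.5238, 0.1172, 0.2159]
tool_rot: [-0.038, 0.999, -0.0, -0.015]
ft_force: [0.5, 0.7, -0.7]
grip_width: 0.05
```

```bash

python3 - <<'E'
from h import *
st(); goto(.25,.50,.22,94.2)
E
```

```text
t 15.5 n,t,z 0.531 0.0785 0.2159 F [ 0.5  0.7 -0.7] M [ 0.06 -0.04  0.01] w 0.05 q [ 0.01  0.43  1.64 -0.    1.1  -1.63]
world [0.2127 0.517  0.22  ] shift mm [279.9 422.2   5. ] rot deg [ 0.06 -1.77  0.14]
```

Emit:
carry_out --pt "50 0 -5 0 0 0 0.15" --pt "100 40 -5 0 0 0 0.15" --pt "140 90 -5 0 0 0 0.15" --pt "180 150 -5 0 0 0 0.15" --pt "220 210 -5 0 0 0 0.15" --pt "250 270 -5 0 0 0 0.15" --pt "270 330 -5 0 0 0 0.15" --pt "280 390 -5 0 0 0 0.15"

```text
time: 16.5
position: [0.2209, 0.462, 0.2287]
tool_rot: [-0.038, 0.999, -0.001, -0.016]
ft_force: [1.4, -0.0, 0.9]
grip_width: 0.05
```

```bash

python3 - <<'E'
from h import *
st(); c,s=look("pics/m.png");tube(c);tubes(s)
cv2.imwrite("pics/n.png",np.hstack([cv2.resize(c["pixels"][140:220,185:285],None,fx=4,fy=4,interpolation=cv2.INTER_CUBIC),cv2.resize(s["pixels"][190:270,320:420],None,fx=4,fy=4,interpolation=cv2.INTER_CUBIC)])[:,:,::-1])
E
```

```text
t 16.5 n,t,z 0.2542 0.4445 0.2287 F [ 1.4 -0.   0.9] M [ 0.09 -0.07  0.03] w 0.05 q [ 0.89  0.37  1.69  0.03  1.1  -0.77]
tube n,t mm 610.6 85.1 goal 610 86.4; size [105.8 109. ] yaw rel fence -1.15
scene: th 162.0 n,t 612.5 83.5 [ 98.1 107.9] yaw rel -0.09
[[0.5635 0.1375]
 [0.5634 0.0296]
 [0.6615 0.0294]
 [0.6616 0.1373]]
```

View pics/m.png

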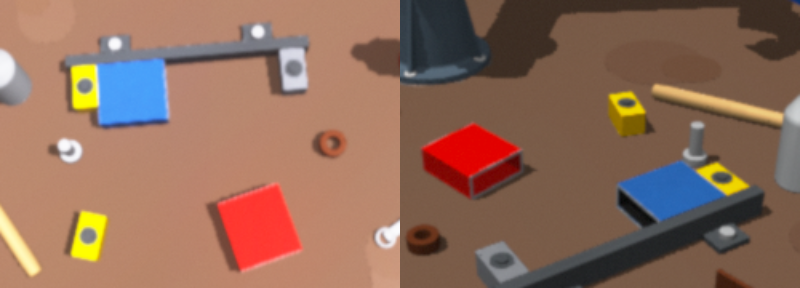

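View pics/n.png

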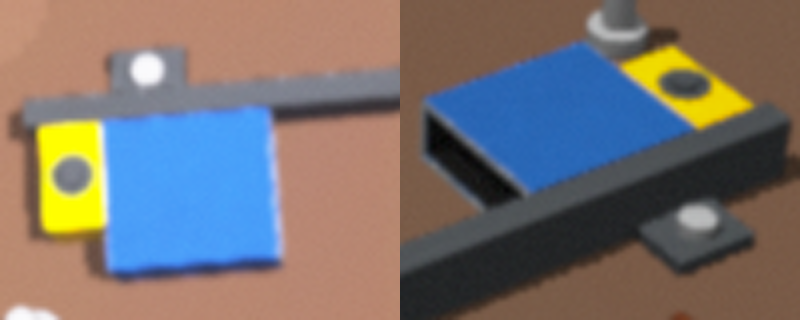

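The tube sits in the corner, at n 610.6 against a goal of 610. Along the fence it reads about 1–3 mm short, so I'll check the gap at the stop using the stop's own edges in the same pictures.

```bash

python3 - <<'E'
from h import *
from scipy.ndimage import map_coordinates
c=robot.camera("top");s=robot.camera("scene")
def px(c,n,t,z):
    p=np.array([*(n*N+t*T),z])-c["position"]; d=R.from_quat(c["attitude"]).inv().apply(p); return d[0]/d[2]*c["fx"]+c["cx"],d[1]/d[2]*c["fy"]+c["cy"]
for nm,c in (("top",c),("scene",s)):
  for nn in (.60,.625,.645):
    print(nm,nn)
    ts=np.arange(.130,.1521,.002); uv=np.array([px(c,nn,t,.04) for t in ts]).T
    v=np.array([map_coordinates(c["pixels"][:,:,i].astype(float),[uv[1],uv[0]],order=1) for i in range(3)]).T.astype(int)
    print(" ".join(f"{t*1e3:.0f}:{a}" for t,a in zip(ts,v.tolist())))
  ts=np.arange(.02,.04,.002); uv=np.array([px(c,.60,t,.04) for t in ts]).T
  print("-t edge",[f"{t*1e3:.0f}:{c['pixels'][int(round(b)),int(round(a))].tolist()}" for t,a,b in zip(ts,*uv)])
  # yellow outline t extent at n .60,.62
  for nn in (.60,.63):
    ts=np.arange(.13,.20,.0005); uv=np.array([px(c,nn,t,.04) for t in ts]).T
    v=np.array([map_coordinates(c["pixels"][:,:,i].astype(float),[uv[1],uv[0]],order=1) for i in range(3)])
    y=(v[0]-v[2]); i=np.nonzero(y>100)[0]; print("yellow",nn,ts[i[0]],ts[i[-1]])
  # blue extent
    ts=np.arange(.01,.16,.0005); uv=np.array([px(c,nn,t,.04) for t in ts]).T
    v=np.array([map_coordinates(c["pixels"][:,:,i].astype(float),[uv[1],uv[0]],order=1) for i in range(3)])
    i=np.nonzero(v[2]-v[0]>60)[0]; print("blue",nn,ts[i[0]],ts[i[-1]])
E
```

```text
top 0.6
130:[73, 159, 249] 132:[76, 160, 249] 134:[80, 161, 248] 136:[100, 168, 245] 138:[144, 186, 235] 140:[216, 226, 203] 142:[244, 245, 128] 144:[253, 252, 51] 146:[254, 254, 0] 148:[254, 254, 0] 150:[255, 254, 0] 152:[255, 254, 0]
top 0.625
130:[74, 160, 249] 132:[75, 160, 249] 134:[81, 164, 249] 136:[103, 174, 249] 138:[171, 206, 244] 140:[222, 232, 214] 142:[249, 248, 161] 144:[251, 250, 91] 146:[237, 234, 98] 148:[199, 197, 116] 150:[158, 159, 132] 152:[132, 134, 137]
top 0.645
130:[75, 160, 249] 132:[75, 160, 249] 134:[81, 162, 249] 136:[104, 171, 246] 138:[149, 190, 237] 140:[219, 228, 207] 142:[244, 245, 132] 144:[253, 252, 54] 146:[254, 254, 0] 148:[254, 254, 0] 150:[254, 254, 0] 152:[254, 253, 0]
-t edge ['20:[184, 134, 116]', '22:[182, 135, 119]', '24:[182, 135, 119]', '26:[183, 149, 150]', '28:[176, 173, 208]', '30:[149, 184, 240]', '32:[149, 184, 240]', '34:[105, 171, 247]', '36:[78, 160, 248]', '38:[71, 158, 248]']
yellow 0.6 0.14200000000000002 0.18300000000000005
blue 0.6 0.03000000000000002 0.13850000000000012
yellow 0.63 0.14250000000000002 0.18200000000000005
bl
[... 436 characters left out ...]
1, 159, 36] 146:[135, 121, 60] 148:[96, 92, 75] 150:[78, 80, 77] 152:[67, 71, 72]
scene 0.645
130:[40, 103, 180] 132:[44, 104, 180] 134:[59, 110, 180] 136:[105, 130, 163] 138:[160, 159, 128] 140:[209, 188, 75] 142:[231, 207, 8] 144:[235, 213, 0] 146:[236, 213, 0] 148:[235, 211, 0] 150:[233, 208, 0] 152:[231, 204, 0]
-t edge ['20:[12, 4, 7]', '22:[15, 15, 15]', '24:[65, 66, 72]', '26:[85, 94, 108]', '28:[85, 94, 108]', '30:[69, 109, 170]', '32:[54, 105, 179]', '34:[46, 103, 181]', '36:[41, 102, 181]', '38:[42, 103, 181]']
yellow 0.6 0.1395 0.17950000000000005
blue 0.6 0.02900000000000002 0.13600000000000012
yellow 0.63 0.14 0.17950000000000005
blue 0.63 0.02900000000000002 0.13600000000000012
```

The image gap is ambiguous at the 1–2 mm level because of the bare sawn edge. With 34 s left, a second gentle push towards the yellow stop will settle it by force.

```bash

python3 - <<'E'
from h import *
st(); goto(.605,-.025,.20,4.2)
E
```

```text
t 16.7 n,t,z 0.2549 0.4435 0.2284 F [0.3 1.  0.6] M [-0.01 -0.03 -0.03] w 0.0498 q [ 0.89  0.37  1.69  0.03  1.09 -0.77]
world [0.6052 0.0194 0.2   ] shift mm [-348.3 -470.3   17.6] rot deg [-1.5  -1.41 90.3 ]
```

Emit:
carry_out --pt "-35 -60 2 0 0 10 0.15" --pt "-75 -120 4 0 0 20 0.15" --pt "-120 -180 6 0 0 30 0.15" --pt "-170 -240 8 0 0 40 0.15" --pt "-215 -300 10 0 0 50 0.15" --pt "-260 -360 12 0 0 60 0.15" --pt "-305 -420 14 0 0 70 0.15" --pt "-345 -470 16 0 0 80 0.15"

```text
time: 17.7
position: [0.5458, 0.0773, 0.205]
tool_rot: [0.616, 0.788, -0.012, -0.012]
ft_force: [0.2, 0.7, 0.0]
grip_width: 0.0497
```

```bash

python3 - <<'E'
from h import *
st(); goto(.605,-.02,.012,4.2)
E
```

```text
t 17.7 n,t,z 0.55 0.0371 0.205 F [0.2 0.7 0. ] M [-0.05  0.07 -0.03] w 0.0497 q [-0.06  0.46  1.61 -0.01  1.1  -0.3 ]
world [0.6048 0.0244 0.012 ] shift mm [-66.6  51.  191. ] rot deg [-1.96 -0.12  9.79]
```

Emit:
carry_out --pt "-33 25 0 -1 0 5 0.15" --pt "-66 51 0 -2 0 9.8 0.15" --pt "-66 51 0 -2 0 9.8 0.15" --pt "-66 51 50 -2 0 9.8 0.15" --pt "-66 51 100 -2 0 9.8 0.15" --pt "-66 51 130 -2 0 9.8 0.15" --pt "-66 51 130 -2 0 9.8 0.15"

```text
time: 18.58
position: [0.6026, 0.0251, 0.0704]
tool_rot: [0.681, 0.732, -0.002, -0.004]
ft_force: [1.0, 0.4, 0.2]
grip_width: 0.0498
```

```bash

python3 - <<'E'
from h import *
st(); goto(.605,-.02,.014,4.2)
E
```

```text
t 18.575 n,t,z 0.6028 -0.0191 0.0704 F [1.  0.4 0.2] M [-0.1   0.09  0.  ] w 0.0498 q [-0.14  0.7   1.6   0.    0.85 -0.22]
world [0.6048 0.0244 0.014 ] shift mm [-1.1  2.6 56.4] rot deg [-0.46 -0.22 -0.03]
```

Emit:
carry_out --pt "0 2 30 -0.4 0 0 0.15" --pt "0 2 56 -0.4 0 0 0.15" --pt "0 2 56 -0.4 0 0 0.15" --pt "8 2 56 -0.4 0 0 0.15" --pt "16 2 56 -0.4 0 0 0.15" --pt "24 2 56 -0.4 0 0 0.15" --pt "29 2 56 -0.4 0 0 0.15" --pt "29 2 56 -0.4 0 0 0.15"

```text
time: 19.58
position: [0.6019, 0.055, 0.0147]
tool_rot: [0.681, 0.733, 0.001, -0.002]
ft_force: [0.8, -0.7, 0.6]
grip_width: 0.05
```

```bash

python3 - <<'E'
from h import *
st()
E
```

```text
t 19.575 n,t,z 0.6043 0.0107 0.0147 F [ 0.8 -0.7  0.6] M [-0.1   0.01  0.03] w 0.05 q [-0.1   0.79  1.62  0.01  0.73 -0.17]
```

Emit:
carry_out --pt "2 0 0 0 0 0 0.15" --pt "4 0 0 0 0 0 0.15" --pt "6 0 0 0 0 0 0.15" --pt "8 0 0 0 0 0 0.15"

```text
time: 20.08
position: [0.6015, 0.0619, 0.0147]
tool_rot: [0.68, 0.733, 0.0, -0.001]
ft_force: [-0.3, -7.7, -0.3]
grip_width: 0.0501
```

```bash

python3 - <<'E'
from h import *
st()
E
```

```text
t 20.075 n,t,z 0.6044 0.0177 0.0147 F [-0.3 -7.7 -0.3] M [-1.33  0.13 -0.03] w 0.0501 q [-0.08  0.79  1.62  0.    0.73 -0.16]
```

Emit:
carry_out --pt "4 0 0 0 0 0 0.15" --pt "6 0 0 0 0 0 0.15" --pt "8 0 0 0 0 0 0.15" --pt "8 0 0 0 0 0 0.15"

```text
time: 20.58
position: [0.6013, 0.0623, 0.0148]
tool_rot: [0.679, 0.734, -0.004, 0.002]
ft_force: [-1.4, -25.1, 0.3]
grip_width: 0.0503
```

```bash

python3 - <<'E'
from h import *
st()
E
```

```text
t 20.575 n,t,z 0.6043 0.0181 0.0148 F [ -1.4 -25.1   0.3] M [-3.97  0.19 -0.2 ] w 0.0503 q [-0.08  0.79  1.62 -0.01  0.73 -0.15]
```

The tube didn't move: the tool stood at t 17.7 mm with 8 N and 18.1 mm with 25 N, matching the earlier hard contact at 17.8 mm. It is on the stop. Backing off for a final look.

Emit:
carry_out --pt "-12 0 0 0 0 0 0.15" --pt "-30 0 0 0 0 0 0.15" --pt "-35 0 -10 0 0 0 0.15" --pt "-35 0 -60 0 0 0 0.15" --pt "-35 0 -120 0 0 0 0.15" --pt "-35 0 -170 0 0 0 0.15" --pt "-35 0 -200 0 0 0 0.15" --pt "-35 0 -200 0 0 0 0.15"

```text
time: 21.58
position: [0.6062, 0.0296, 0.2187]
tool_rot: [0.679, 0.734, -0.001, 0.005]
ft_force: [0.4, -0.4, -0.4]
grip_width: 0.0502
```

```bash

python3 - <<'E'
from h import *
st(); goto(.25,.45,.22,94.2)
E
```

```text
t 21.575 n,t,z 0.6067 -0.0149 0.2187 F [ 0.4 -0.4 -0.4] M [-0.11  0.03  0.04] w 0.0502 q [-0.13  0.5   1.49 -0.01  1.14 -0.21]
world [0.2164 0.4671 0.22  ] shift mm [ 466.8 -354.2   -7.4] rot deg [ -0.18   0.65 -89.69]
```

Emit:
carry_out --pt "0 -60 -5 0 0 0 0.15" --pt "20 -120 -5 0 0 -10 0.15" --pt "70 -160 -5 0 0 -20 0.15" --pt "125 -190 -5 0 0 -30 0.15" --pt "185 -220 -5 0 0 -40 0.15" --pt "240 -250 -5 0 0 -50 0.15" --pt "300 -280 -5 0 0 -60 0.15" --pt "360 -300 -5 0 0 -70 0.15"

```text
time: 22.58
position: [0.2811, 0.3546, 0.2179]
tool_rot: [0.132, 0.991, -0.005, 0.002]
ft_force: [1.3, 0.6, 0.1]
grip_width: 0.0502
```

Emit:
carry_out --pt "0 40 0 0 0 0 0.15" --pt "0 80 0 0 0 0 0.15" --pt "0 80 0 0 0 0 0.15"

```text
time: 22.95
position: [0.3018, 0.434, 0.2157]
tool_rot: [0.13, 0.991, -0.005, 0.002]
ft_force: [-0.5, -0.7, 0.2]
grip_width: 0.0499
```

```bash

python3 - <<'E'
from h import *
st(); c,s=look("pics/p.png");tube(c);tubes(s)
cv2.imwrite("pics/p2.png",np.hstack([cv2.resize(c["pixels"][140:220,185:285],None,fx=4,fy=4,interpolation=cv2.INTER_CUBIC),cv2.resize(s["pixels"][190:270,320:420],None,fx=4,fy=4,interpolation=cv2.INTER_CUBIC)])[:,:,::-1])
E
```

```text
t 22.95 n,t,z 0.3328 0.4107 0.2157 F [-0.5 -0.7  0.2] M [ 0.01  0.01 -0.03] w 0.0499 q [ 0.76  0.41  1.68 -0.01  1.06 -0.55]
tube n,t mm 610.5 84.8 goal 610 86.4; size [106.  109.1] yaw rel fence -1.48
scene: th 162.0 n,t 612.4 83.5 [ 98.  108.1] yaw rel -0.09
[[0.5635 0.1376]
 [0.5634 0.0296]
 [0.6613 0.0294]
 [0.6615 0.1375]]
```

View pics/p.png

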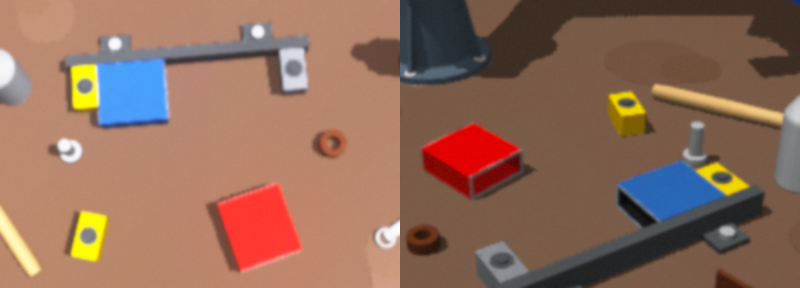

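View pics/p2.png

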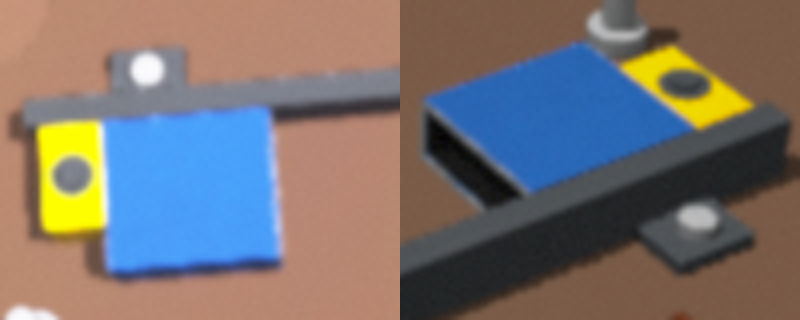

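The tube is unchanged by the second push and seated on both faces. The bystanders in these cropped views stand where they were. Handing in.

```bash
python3 -c "
from rig import robot
print(robot.hand_in())"
```

```text
the job is handed in; nothing more can be done
None
```

I pushed the blue tube into the corner between the fence and the far yellow stop, backed the arm away and handed in at about 23 s. I squared it with both fingers on its −x face, slid it to the stop, then pressed it onto the fence.

**Checks that agreed:**
- **Fence:** the tool held its place while the force rose from 12 to 19 N.
- **Yellow stop:** a second push stopped at the same place as the first, moving 0.4 mm between 8 and 25 N.
- **Squareness:** the scene camera puts the tube within 0.1° of the fence, and the last push changed nothing.
- **Surroundings:** the bystanders in the cropped views look unmoved. I didn't check the red bottle, or all of the wrench, hammer and grey bottle.

**Checks that disagreed:**
- **Angle:** the top camera read −1.5°. Its outline was 106 mm instead of 100 mm, so it probably included a side face.
- **Distance from the stop:** the images put the tube 1.6 to 2.9 mm short of the stop. I put that down to the bare sawn edge and the calibration error, because the repeat push found no gap.
- **Fence after the last push:** I did not press the tube onto the fence again after the second stop push. Both cameras read the same fence position as before, to about 0.1 mm.

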